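# Pack the knobbed balance weights and stack the crate over them

## Task

Pack the three knobbed brass balance weights into the grey crate with the black compartments, each upright in the compartment of its size (largest weight in the largest, smallest in the smallest), and leave the two straight-sided brass counterweights without knobs standing where they are. Then take the empty crate by its divider, turn it end for end against the packed crate and stack it squarely on top, so that it rests level on the ledges of the lower crate's columns instead of nesting down onto the weights. Set everything down gently, without letting it fall and without pressing on the weights.

Things in the scene. Friction and masses are not known exactly. Their poses are not given: they have to be found in the camera images.
- lower_crate: Fixed grey stack-nest crate holding the black compartments: rim 186x120 mm (x by y), base 170x106, 66 high, floor 3. Origin: centre of underside, x lengthwise; white card outside the +x end. Each long wall has two hollow columns standing out inward at x = +50 and -24 mm (24 wide, open below), each with a ledge on top 58 mm up, 8 below the rim; facing columns leave 82 mm (floor) to 90 mm.
- upper_crate: Empty loose crate of the same mould, 0.22 kg. Origin and axes likewise. Its divider, a 9 mm plate at x = 0 along y, has a top bar 42 to 60 mm up: grip it along x. Starts within 0.5 rad of the lower crate's heading and would nest so. Turned 180 deg against the lower, its base lands on the four ledges, underside 58 mm above the lower's, with 4 mm play each way inside the rim.
- large_cell: Largest black compartment, a square open tray fixed on the lower crate's floor: inside 50x50 mm, outside 54x54, 14.5 high, walls and floor 2. Origin: centre of its underside, axes parallel to the lower crate's. The three compartments stand in a row along the crate's x, 55 mm apart, in any order.
- medium_cell: Middle black compartment, likewise: inside 43x43 mm, outside 47x47, 12.5 high, walls and floor 2. Origin: centre of its underside.
- small_cell: Smallest black compartment, likewise: inside 35x35 mm, outside 39x39, 9.5 high, walls and floor 2. Origin: centre of its underside.
- large_weight: Largest knobbed brass weight, upright on the worktop: body 34 mm diameter to 22 mm, neck, knob 25 mm diameter between 33 and 38 mm, 40 mm high, about 0.2 kg. Origin: centre of its underside, z up.
- medium_weight: Middle knobbed brass weight: body 27 mm diameter, knob 20 mm diameter between 24 and 32 mm, 32 mm high, about 0.1 kg. Origin: centre of its underside, z up.
- small_weight: Smallest knobbed brass weight: 19 mm diameter, 21 mm high, about 0.02 kg; grips like a plain cylinder of 19 mm. Origin: centre of its underside, z up.
- large_counterweight: Look-alike that stays: straight brass cylinder 34 mm diameter, 38 mm high, flat top with a small dark hole and no knob, a fine groove round it, loose. Origin: centre of its underside.
- small_counterweight: Look-alike that stays: straight brass cylinder 27 mm diameter, 30 mm high, flat top with a small dark hole and no knob, loose. Origin: centre of its underside.
Not all that is in view belongs to the job. Leave any blue or red look-alike of the medium_weight alone.

How it is judged:
By the outcome, as a careful person would: the job done as asked, in the order asked, and still so for the second after the job is handed in, with the robot touching nothing.
It also fails if it takes over 99 s, if anything falls off the work surface, if the arm or the gripper's body presses on something with over 40 N, if the wrist force passes 120 N, or if a joint passes its speed limit or range.

## Robot

A 6-joint arm with a two-finger parallel gripper is mounted at the origin on a cart in front of the work surface, level with it; the furniture and walls round the work are solid. World frame = base frame: x ahead of the robot, y to its left, z up, the work surface at z = 0. Lengths are in m, angles in rad, forces in N, time in s.
With the tool pointing down it reaches from about 0.35 to 0.875 m from the base axis. Payload 4.2 kg.
Tool frame: the origin (TCP) lies between the finger pads; the fingertips stand 22 mm ahead of it and the grasp point (between the pads) lies 3 mm ahead of it; z points along the fingers, y is the line along which they close (so a half turn about z gives the same grasp; the last joint's range is limited). The gripper opens to 85 mm and grips with 20 to 120 N. Pads are 22 mm wide; open, the fingers measure 114 mm over their backs; the gripper's body (76 mm by 85 mm) begins 54 mm behind the grasp point. The pads swing forward as they close: fully open they stand 13 mm farther back than shut.
Start: joints at [1.404, 0.385, 0.008, 0, -1.194, -0.259], TCP at [0.258, 0.569, 0.253] pointing down, gripper open.
Joint ranges: [-3.14, 3.14], [-1.21, 2.06], [-1.07, 1.41], [-3.16, 2.05], [-2.99, -0.16], [-3.1, 3.1]. Speed limits (rad/s): [2.79, 2.79, 3.14, 3.14, 3.14, 3.14].

## Interface

Orientations are given as a 3x3 rotation matrix whose columns are the frame's x, y, z axes.
In Python, from rig import ctrl, optics gives the robot as it stands.
- The arm moves only by the shell command python3 -m creep 'ROWS' [FORCE]. ROWS is JSON, one flat list of numbers, 7 for each row, row after row: the turn, a rotation vector about the tool's x, y, z in units of 5 degrees (1.0 is 5 degrees), then the shift along the tool's x, y, z in units of 50 mm (1.0 is 50 mm), then the opening, from 0 (shut) to 1 (fully open). A call has 1 to 10 rows; each row is the pose to reach, as a shift and turn from the pose commanded when the call began, along the tool's axes at that moment; what a row does not reach only later rows make up. A row lasts 1/10 s, in which the tool goes at most 50 mm and 8.59 degrees, less where a joint would pass 70% of its speed; a pose out of reach is approached as far as the arm can. A call with a gripper value outside its range is refused whole. The fingers move at their own pace and stop on an object; FORCE is the grip in N (left out, the last holds). Time passes only in rows, so rows that repeat a pose let the fingers close. It gives the time, the measured TCP pose, the force, the opening and the grip force at its end, in the units of the state.
- ctrl.get_state(): the state, without advancing time (a new reading comes with each control period).
- optics.snapshot(name): name is "scene" or "top"; returns (picture, depth): 480x640x3 uint8, blue, green, red; 480x640 float32, m along the optical axis (not along the pixel's ray), 0 where there is no reading.
- optics.calibration(name): a dict with "mtx" (3x3 intrinsics, pixels), "origin" and "orientation" of the camera in the world. Camera axes: x right, y down, z forward; pixel columns grow to the right and rows downward; lengths in m; the calibration is good to about 2 mm. A picture is of the moment at which its call begins. calibration takes no time and is no camera call.
- ctrl.close_job(): hands the job in; it is judged then, once.
The state is a dict: "t": time; "q": joint angles; "qd": joint speeds; "joint_efforts": joint torques, N m; "eef_pos": TCP position; "tool_rot": TCP orientation; "force": force on the tool from outside, world axes, zero at the start; "ft_torque": the same for the moment, N m; "grip_width": finger opening in m; "gripper_force": force on a finger pad.
Only numpy, scipy, OpenCV 4.12 (cv2) and the standard library are available. Lean on these libraries where they do the work, as an engineer would, in place of code of your own. Each camera call takes 0.05 s, during which the arm holds its last target. There are 200 camera calls.

## Working session

There is one attempt and no reset: what is moved stays moved. The work goes in short steps, Python scripts to look and compute and a shell command to move; the robot and the scene stay as the last step left them, time stands still between calls to the robot, and variables do not carry over. Pictures are saved under pics/ and viewed, at most 14 in all, crops included, and the job is handed in when it is done.

```bash
ls; mkdir -p pics
python3 - <<'E'
from rig import ctrl, optics
import cv2, numpy as np
s=ctrl.get_state(); print({k:np.round(v,3).tolist() for k,v in s.items()})
for n in("scene","top"):
    im,d=optics.snapshot(n); cv2.imwrite(f"pics/{n}0.png",im); np.save(f"pics/{n}0.npy",d)
    c=optics.calibration(n); print(n,{k:np.round(v,4).tolist() for k,v in c.items()})
E
```

```text
pics
{'t': 0.0, 'q': [1.404, 0.386, 0.007, -0.001, -1.194, -0.259], 'qd': [0.001, 0.001, -0.001, -0.002, -0.001, -0.001], 'joint_efforts': [-0.0, -39.229, 18.84, 4.186, -0.005, -0.0], 'eef_pos': [0.258, 0.569, 0.252], 'tool_rot': [[0.911, -0.413, -0.001], [-0.413, -0.911, -0.002], [0.0, 0.002, -1.0]], 'force': [-0.405, 0.965, 0.7], 'ft_torque': [-0.011, 0.017, -0.001], 'gripper_force': 0.0, 'grip_width': 0.086}
scene {'mtx': [[540.9862, 0.0, 324.4078], [0.0, 540.9862, 232.187], [0.0, 0.0, 1.0]], 'origin': [0.076, -0.5683, 0.6754], 'orientation': [[0.7915, -0.3909, 0.4698], [-0.6111, -0.5217, 0.5953], [0.0124, -0.7583, -0.6518]]}
top {'mtx': [[530.7197, 0.0, 322.7186], [0.0, 530.7197, 240.7986], [0.0, 0.0, 1.0]], 'origin': [0.3637, 0.0289, 0.9675], 'orientation': [[-0.0136, -0.9822, 0.1874], [-0.9999, 0.0146, 0.0036], [-0.0063, -0.1873, -0.9823]]}
```

View pics/top0.png

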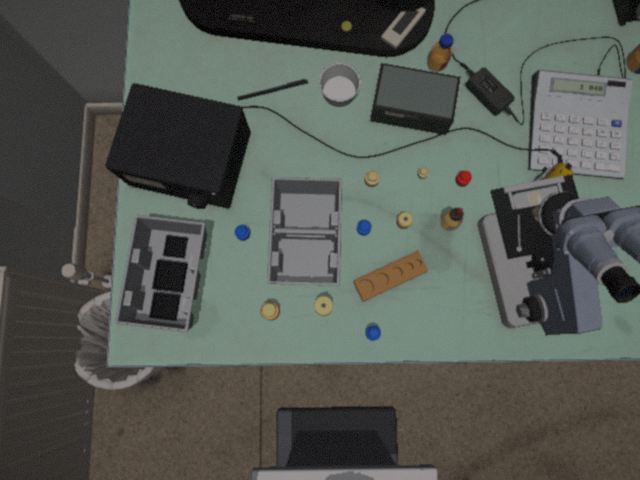

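View pics/scene0.png

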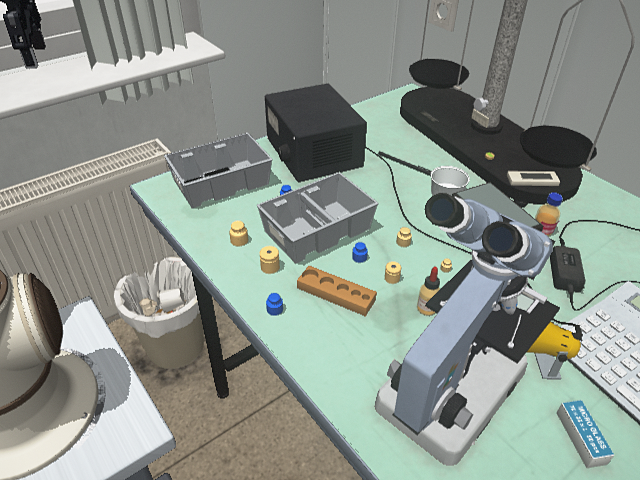

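The top view shows, in brass, (270,310), (324,305), (372,178), (405,219) and (423,172), plus one far away on the balance at (347,26). The ones with a dark hole, (324,305) and (405,219), look like the counterweights. That leaves (270,310) as large, (372,178) as medium and (423,172) as small. I'll confirm this in an enlarged crop and measure.

```bash
cat > h.py <<'E'
import cv2, numpy as np
from rig import ctrl, optics
def cloud(n,d,c=None):
    c=c or optics.calibration(n); K=np.array(c["mtx"]);v,u=np.mgrid[:480,:640]
    p=np.stack([(u-K[0,2])/K[0,0]*d,(v-K[1,2])/K[1,1]*d,d],-1)
    w=p@np.array(c["orientation"]).T+np.array(c["origin"]); w[d==0]=np.nan; return w
def proj(n,P):
    c=optics.calibration(n);p=(np.atleast_2d(P)-c["origin"])@np.array(c["orientation"]);q=p@np.array(c["mtx"]).T
    return q[:,:2]/q[:,2:]
E
python3 - <<'E'
from h import *
W={}
for n in("top","scene"):
    im=cv2.imread(f"pics/{n}0.png"); d=np.load(f"pics/{n}0.npy"); w=cloud(n,d); W[n]=w
    hsv=cv2.cvtColor(im,cv2.COLOR_BGR2HSV)
    m=((hsv[...,0]>13)&(hsv[...,0]<32)&(hsv[...,1]>70)&(hsv[...,2]>90)).astype(np.uint8)
    k,l,st,ce=cv2.connectedComponentsWithStats(m)
    for i in range(1,k):
        if st[i,4]<25: continue
        p=w[(l==i)]; p=p[~np.isnan(p[:,0])]
        if len(p)<10: continue
        zt=np.percentile(p[:,2],95); t=p[p[:,2]>zt-.004]
        if abs(p[:,1].mean())>.6:continue
        print(n,ce[i].round(),st[i,4],"z",zt.round(4),"top c",((t[:,:2].min(0)+t[:,:2].max(0))/2).round(4),"ext",np.ptp(t[:,:2],axis=0).round(3),"all",((p[:,:2].min(0)+p[:,:2].max(0))/2).round(4),np.ptp(p[:,:2],axis=0).round(3))
    f=w[(np.abs(w[...,0]-.5)<.2)&(np.abs(w[...,1])<.3)&(np.abs(w[...,2])<.01)]; print("table z",np.median(f[:,2]).round(4))
a=cv2.imread("pics/top0.png")
z=lambda im,x,y,w,h,W,H:cv2.resize(im[y:y+h,x:x+w],(W,H),interpolation=cv2.INTER_CUBIC)
s=cv2.imread("pics/scene0.png")
top=np.hstack([z(a,250,160,200,160,400,320),z(s,220,210,250,100,400,160).repeat(2,0)[:320]])
bot=np.hstack([z(a,110,205,110,77*1+55,230,280),z(a,260,170,90,122,207,280),z(s,155,120,240,183,363,280)])
cv2.imwrite("pics/c1.png",np.vstack([top,bot]))
E
```

```text
top [438.  56.] 306 z 0.0598 top c [ 0.8997 -0.1942] ext [0.024 0.022] all [ 0.8978 -0.1931] [0.031 0.03 ]
top [638.  56.] 36 z 0.0461 top c [ 0.8918 -0.569 ] ext [0.012 0.002] all [ 0.8896 -0.5708] [0.016 0.009]
top [561. 171.] 192 z 0.087 top c [ 0.6324 -0.3622] ext [0.02  0.033] all [ 0.6468 -0.3791] [0.049 0.067]
top [423. 172.] 78 z 0.0228 top c [ 0.6732 -0.156 ] ext [0.013 0.012] all [ 0.6727 -0.1564] [0.014 0.018]
top [372. 178.] 157 z 0.0336 top c [ 0.6625 -0.0599] ext [0.017 0.018] all [ 0.6614 -0.0596] [0.023 0.025]
top [404. 219.] 164 z 0.0326 top c [ 0.5813 -0.1163] ext [0.025 0.024] all [ 0.5812 -0.1164] [0.026 0.024]
top [449. 222.] 161 z 0.0515 top c [ 0.5758 -0.1983] ext [0.02  0.023] all [ 0.5753 -0.1987] [0.023 0.028]
top [390. 276.] 1638 z 0.0251 top c [ 0.4794 -0.087 ] ext [0.087 0.129] all [ 0.4794 -0.0883] [0.087 0.132]
top [323. 305.] 273 z 0.0411 top c [0.4271 0.0335] ext [0.031 0.031] all [0.427  0.0334] [0.032 0.031]
top [270. 310.] 266 z 0.0427 top c [0.4206 0.1283] ext [0.023 0.023] all [0.4198 0.128 ] [0.03 0.03]
table z 0.0007
scene [489. 156.] 38 z 0.06
[... 691 characters left out ...]
all [ 0.5916 -0.1101] [0.051 0.048]
scene [337. 290.] 1962 z 0.0234 top c [ 0.4792 -0.0918] ext [0.088 0.133] all [ 0.479  -0.0923] [0.09  0.134]
scene [  2. 277.] 31 z 0.2283 top c [0.0542 0.0037] ext [0.006 0.019] all [0.0542 0.0037] [0.006 0.019]
scene [  2. 291.] 51 z 0.2284 top c [ 0.0495 -0.0217] ext [0.011 0.024] all [ 0.0495 -0.0217] [0.011 0.024]
scene [427. 293.] 184 z 0.0542 top c [ 0.577  -0.2064] ext [0.017 0.021] all [ 0.5759 -0.2042] [0.027 0.028]
scene [425. 311.] 68 z 0.0145 top c [ 0.5326 -0.241 ] ext [0.083 0.081] all [ 0.5344 -0.24  ] [0.087 0.083]
scene [556. 342.] 1107 z 0.0926 top c [ 0.5869 -0.3864] ext [0.087 0.02 ] all [ 0.6045 -0.3948] [0.123 0.05 ]
table z -0.0004
```

View pics/c1.png

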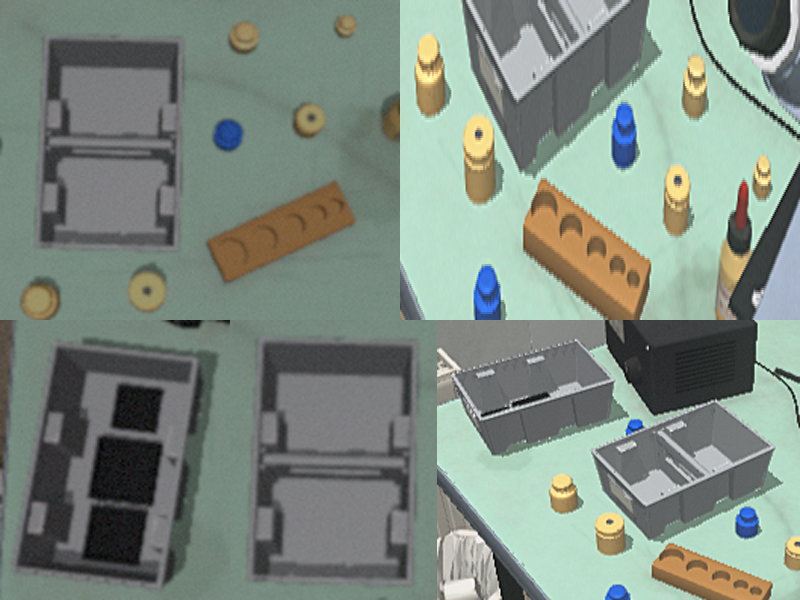

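The crop confirms it. The knobbed weights are large (270,310), medium (372,178) and small (423,172). The drilled, flat counterweights at (324,305) and (405,219) stay, as do the blue and red look-alikes. In the lower crate the cells run from far to near as small (175,246), large (170,273), medium (166,306). The upper crate's white card faces the robot, so its +x points to world −x. Next I'll fit the crates.

Run:
```python
from h import *
for n in("top","scene"):
    im=cv2.imread(f"pics/{n}0.png"); w=cloud(n,np.load(f"pics/{n}0.npy"))
    hsv=cv2.cvtColor(im,cv2.COLOR_BGR2HSV)
    for name,(x0,x1,y0,y1) in dict(low=(.35,.65,.2,.45),up=(.42,.72,-.02,.185)).items():
        m=(w[...,0]>x0)&(w[...,0]<x1)&(w[...,1]>y0)&(w[...,1]<y1)
        rim=m&(w[...,2]>.058)&(w[...,2]<.075)&(im.max(-1)>60)&(hsv[...,1]<60)
        k,l,st,ce=cv2.connectedComponentsWithStats(cv2.dilate(rim.astype(np.uint8),np.ones((3,3))))
        i=1+np.argmax(st[1:,4]); rim&=(l==i)
        p=w[rim]; r=cv2.minAreaRect((p[:,:2]*1000).astype(np.float32)); print(n,name,"rim z",np.percentile(p[:,2],[5,50,90]).round(4),"rect",np.round(r[0],1),np.round(r[1],1),np.round(r[2],1))
        if name=="low":
            f=m&(im.max(-1)<32)&(w[...,2]<.03)&(w[...,2]>-.01)
            k,l,st,ce=cv2.connectedComponentsWithStats(cv2.morphologyEx(f.astype(np.uint8),cv2.MORPH_OPEN,np.ones((3,3))))
            for i in range(1,k):
                if st[i,4]<60: continue
                q=w[l==i]; r=cv2.minAreaRect((q[:,:2]*1000).astype(np.float32)); print("  cell",ce[i].round(),st[i,4],np.round(r[0],1),np.round(r[1],1),round(r[2],1),"z",np.median(q[:,2]).round(4))
        else:
            b=m&(np.abs(w[...,0]-.57)<.03)&(w[...,2]>.05)&(w[...,2]<.066)&(np.abs(w[...,1]-.083)<.04)
            p=w[b]; print("  bar",b.sum(),p.mean(0).round(4),(p.max(0)-p.min(0)).round(3))
```

```text
top low rim z [0.0586 0.0657 0.0683] rect [486.5 311.6] [125.4 190.5] 82.3
  cell [179. 241.] 69 [550.1 297. ] [23.5 15.1] 81.0 z 0.0059
  cell [175. 251.] 110 [532.1 304.8] [37.4 18.7] 88.0 z 0.006
  cell [166. 273.] 418 [486.  311.1] [53.3 50.8] 82.5 z 0.0061
  cell [178. 282.] 126 [474.9 295.2] [32.2 23. ] 0.4 z 0.0066
  cell [163. 308.] 411 [431.1 318.3] [47.7 43.4] 83.0 z 0.0062
top up rim z [0.0584 0.0645 0.0677] rect [555.8  63.7] [124.3 190.1] 87.7
  bar 426 [0.5638 0.0949 0.0587] [0.059 0.078 0.016]
scene low rim z [0.0585 0.0635 0.066 ] rect [485.1 308. ] [129.6 190.8] 82.4
scene up rim z [0.0584 0.0635 0.0661] rect [554.2  60. ] [127.7 192.2] 87.6
  bar 416 [0.5641 0.0989 0.0579] [0.06  0.079 0.016]
```

```bash
cat >> h.py <<'E'
def plan(x,y,z,yaw=None):
    "yaw: world angle (deg) of the tool's y axis"
    s=ctrl.get_state(); R=np.array(s["tool_rot"]); d=R.T@(np.array([x,y,z])-s["eef_pos"])/.05
    cur=np.degrees(np.arctan2(R[1,1],R[0,1])); a=0 if yaw is None else -((yaw-cur+180)%360-180)/5
    print("rz",round(a,2),"shift",d.round(3),"| pos",np.round(s["eef_pos"],4),"yaw",round(cur,1),"t",round(s["t"],2),"F",np.round(s["force"],1),"w",np.round(s["grip_width"],4),"gf",np.round(s["gripper_force"],1),"j6",np.round(s["q"][5],2))
E
python3 -c "
from h import *
plan(.420,.1265,.15,-97.7)"
python3 -m creep '[0,0,-3.34,6.62,6.72,1.0,0.7, 0,0,-3.34,6.62,6.72,1.5,0.7, 0,0,-3.34,6.62,6.72,2.06,0.7, 0,0,-3.34,6.62,6.72,2.06,0.7, 0,0,-3.34,6.62,6.72,2.06,0.7, 0,0,-3.34,6.62,6.72,2.06,0.7, 0,0,-3.34,6.62,6.72,2.06,0.7, 0,0,-3.34,6.62,6.72,2.06,0.7, 0,0,-3.34,6.62,6.72,2.06,0.7, 0,0,-3.34,6.62,6.72,2.06,0.7]' 30
python3 -m creep '[0,0,0,0,0,0,0.7, 0,0,0,0,0,0,0.7, 0,0,0,0,0,0,0.7]'
python3 - <<'E'
from h import *
plan(.420,.1265,.047,-97.7)
im,d=optics.snapshot("scene"); a,_=optics.snapshot("top"); s=ctrl.get_state()
P=np.array(s["eef_pos"]); R=np.array(s["tool_rot"])
for n,g in(("scene",im),("top",a)):
    for q in (P,P+R[:,2]*.022): 
        u=proj(n,q)[0]; print(n,u.round()); cv2.circle(g,tuple(int(v) for v in u),1,(0,0,255),-1)
z=lambda g,x,y:cv2.resize(g[y:y+150,x:x+100],(400,600),interpolation=cv2.INTER_CUBIC)
cv2.imwrite("pics/c2.png",np.hstack([z(im,190,130),z(a,220,200)]))
E
```

```text
rz -3.34 shift [6.606 6.712 2.061] | pos [0.2579 0.5688 0.2523] yaw -114.4 t 0.1 F [-0.3 -0.2  0.8] w 0.0854 gf 0.0 j6 -0.26
t: 1.1
eef_pos: [0.4204, 0.1236, 0.1494]
tool_rot: [[0.991, -0.136, -0.002], [-0.136, -0.991, -0.001], [-0.002, 0.001, -1.0]]
force: [-0.7, -0.3, -0.1]
grip_width: 0.06
gripper_force: 0.0
t: 1.4
eef_pos: [0.4209, 0.1272, 0.1506]
tool_rot: [[0.991, -0.133, 0.001], [-0.133, -0.991, 0.0], [0.001, -0.001, -1.0]]
force: [0.9, -0.1, -0.2]
grip_width: 0.0595
gripper_force: 0.0
rz 0.01 shift [-0.017  0.017  2.071] | pos [0.4209 0.1272 0.1506] yaw -97.6 t 1.4 F [ 0.9 -0.1 -0.2] w 0.0595 gf 0.0 j6 0.77
scene [231. 173.]
scene [232. 184.]
top [261. 305.]
top [263. 306.]
```

View pics/c2.png

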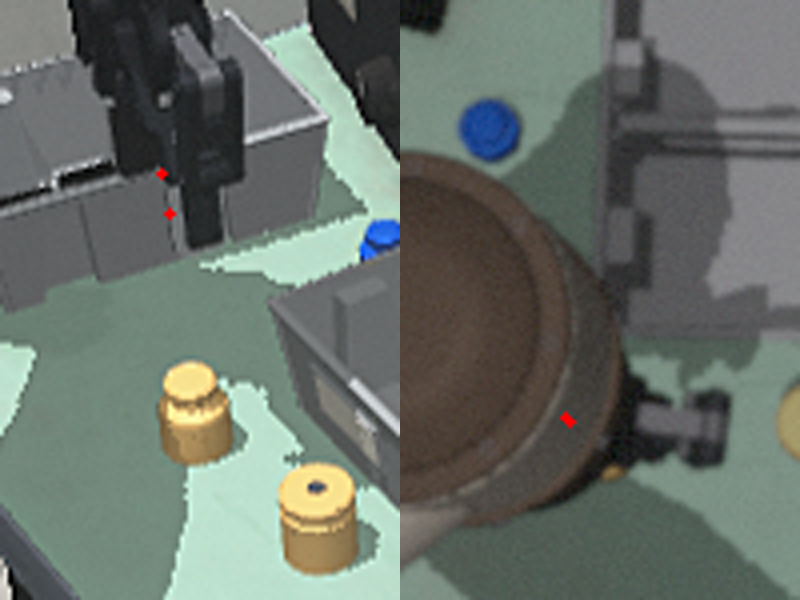

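The left panel shows the open fingers straddling the line above the large weight, with its knob at crop (190,380). I'll descend and grip.

```bash
python3 -m creep '[0,0,0,0,0,0.5,0.7, 0,0,0,0,0,1.0,0.7, 0,0,0,0,0,1.5,0.7, 0,0,0,0,0,1.9,0.7, 0,0,0,0,0,2.07,0.7, 0,0,0,0,0,2.07,0.7, 0,0,0,0,0,2.07,0.25, 0,0,0,0,0,2.07,0.2, 0,0,0,0,0,2.07,0.2, 0,0,0,0,0,2.07,0.2]' 30
python3 -m creep '[0,0,0,0,0,0,0.2, 0,0,0,0,0,0,0.2, 0,0,0,0,0,0,0.2]' 30
```

```text
t: 2.5
eef_pos: [0.4214, 0.1269, 0.0484]
tool_rot: [[0.991, -0.133, 0.002], [-0.133, -0.991, 0.001], [0.002, -0.002, -1.0]]
force: [-2.0, -0.9, 6.9]
grip_width: 0.0237
gripper_force: 25.7
t: 2.8
eef_pos: [0.4214, 0.1269, 0.0484]
tool_rot: [[0.991, -0.134, 0.002], [-0.134, -0.991, 0.001], [0.002, -0.002, -1.0]]
force: [-1.2, -0.1, 6.9]
grip_width: 0.0236
gripper_force: 25.7
```

```bash
python3 -m creep '[0,0,0,0,0,-0.1,0.2, 0,0,0,0,0,-0.2,0.2, 0,0,0,0,0,-0.4,0.2, 0,0,0,0,0,-0.4,0.2]' 40
python3 - <<'E'
from h import *
plan(.486,.310,.16,-97.7)
im,d=optics.snapshot("scene")
cv2.imwrite("pics/c3.png",cv2.resize(im[170:270,180:300],(720,600),interpolation=cv2.INTER_CUBIC))
E
```

```text
t: 3.2
eef_pos: [0.4216, 0.127, 0.0683]
tool_rot: [[0.991, -0.134, 0.003], [-0.134, -0.991, 0.002], [0.002, -0.002, -1.0]]
force: [0.3, 0.8, -1.6]
grip_width: 0.0232
gripper_force: 38.5
rz 0.0 shift [ 0.792 -3.803 -1.825] | pos [0.4216 0.127  0.0683] yaw -97.7 t 3.2 F [ 0.3  0.8 -1.6] w 0.0232 gf 38.5 j6 0.77
```

View pics/c3.png

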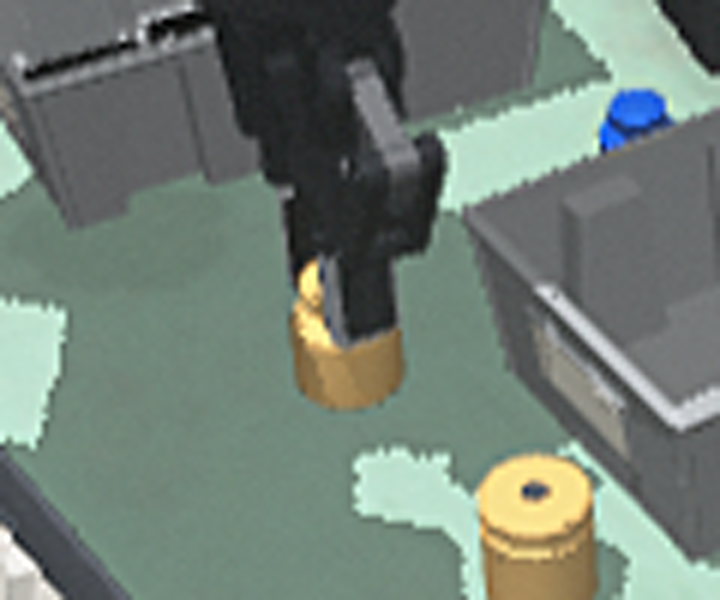

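The weight has lifted upright: its body hangs level under the pads, and −1.6 N matches about 0.2 kg. I'll carry it over the middle (large) cell.

```bash
python3 -m creep '[0,0,0,0,0,-0.5,0.2, 0,0,0,0,0,-1.2,0.2, 0,0,0,0,0,-1.8,0.2, 0,0,0,0.2,-0.8,-1.8,0.2, 0,0,0,0.4,-1.6,-1.8,0.2, 0,0,0,0.6,-2.4,-1.8,0.2, 0,0,0,0.79,-3.2,-1.8,0.2, 0,0,0,0.79,-3.8,-1.8,0.2, 0,0,0,0.79,-3.8,-1.8,0.2, 0,0,0,0.79,-3.8,-1.8,0.2]'
python3 - <<'E'
from h import *
plan(.486,.310,.056,-97.7)
E
```

```text
t: 4.25
eef_pos: [0.4847, 0.3095, 0.1557]
tool_rot: [[0.991, -0.133, -0.002], [-0.133, -0.991, -0.002], [-0.002, 0.002, -1.0]]
force: [-0.9, -0.1, -2.2]
grip_width: 0.0227
gripper_force: 38.8
rz 0.01 shift [ 0.029 -0.018  1.993] | pos [0.4847 0.3095 0.1557] yaw -97.7 t 4.25 F [-0.9 -0.1 -2.2] w 0.0227 gf 38.8 j6 0.59
```

```bash
python3 -m creep '[0,0,0,0.02,0,0.5,0.2, 0,0,0,0.02,0,1.0,0.2, 0,0,0,0.02,0,1.4,0.2, 0,0,0,0.02,0,1.7,0.2, 0,0,0,0.02,0,1.9,0.2, 0,0,0,0.02,0,2.0,0.2, 0,0,0,0.02,0,2.0,0.2, 0,0,0,0.02,0,2.0,0.2]'
python3 -m creep '[0,0,0,0,0,0.02,0.2, 0,0,0,0,0,0.04,0.2, 0,0,0,0,0,0.04,0.2]'
python3 - <<'E'
from h import *
plan(.486,.310,.0535,-97.7)
im,d=optics.snapshot("scene")
cv2.imwrite("pics/c4.png",cv2.resize(im[100:220,150:290],(700,600),interpolation=cv2.INTER_CUBIC))
E
```

```text
t: 5.05
eef_pos: [0.4868, 0.3095, 0.0575]
tool_rot: [[0.991, -0.134, 0.001], [-0.134, -0.991, 0.001], [0.001, -0.001, -1.0]]
force: [0.1, 0.8, -1.0]
grip_width: 0.0227
gripper_force: 38.9
t: 5.35
eef_pos: [0.4864, 0.3094, 0.0551]
tool_rot: [[0.991, -0.134, 0.0], [-0.134, -0.991, 0.0], [0.0, -0.0, -1.0]]
force: [-1.0, 0.8, -1.9]
grip_width: 0.0228
gripper_force: 38.9
rz 0.0 shift [-0.009 -0.01   0.031] | pos [0.4864 0.3094 0.0551] yaw -97.7 t 5.35 F [-1.   0.8 -1.9] w 0.0228 gf 38.9 j6 0.59
```

View pics/c4.png

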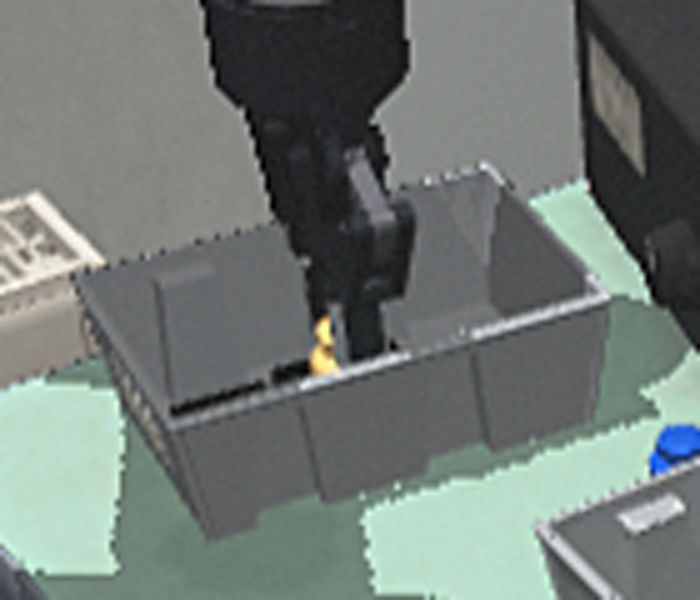

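The weight hangs just above the floor of the middle cell (knob at crop (325,350)). I'll lower it in 1 mm steps until it touches.

```bash
python3 -m creep '[0,0,0,0,0,0.02,0.2, 0,0,0,0,0,0.02,0.2]' | grep -E "eef|force: \["
python3 -m creep '[0,0,0,0,0,0.02,0.2, 0,0,0,0,0,0.02,0.2]' | grep -E "eef|force: \["
```

```text
eef_pos: [0.4863, 0.3093, 0.0537]
force: [0.0, 0.7, -2.1]
eef_pos: [0.4864, 0.3094, 0.0537]
force: [-2.5, -1.1, 4.1]
```

Contact. Release and lift.

```bash
python3 -m creep '[0,0,0,0,0,0,0.3, 0,0,0,0,0,0,0.4, 0,0,0,0,0,0,0.45, 0,0,0,0,0,0,0.45]' 
python3 -m creep '[0,0,0,0,0,-0.2,0.45, 0,0,0,0,0,-0.5,0.45, 0,0,0,0,0,-1.2,0.45, 0,0,0,0,0,-2.0,0.45, 0,0,0,0,0,-2.5,0.45]'
python3 -c "
from h import *
plan(.662,-.062,.16,-97.7)
im,d=optics.snapshot('scene');cv2.imwrite('pics/c5.png',cv2.resize(im[120:220,150:290],(700,500),interpolation=cv2.INTER_CUBIC))"
```

```text
t: 6.2
eef_pos: [0.4865, 0.3094, 0.0527]
tool_rot: [[0.991, -0.134, 0.0], [-0.134, -0.991, 0.0], [0.0, -0.0, -1.0]]
force: [-0.4, -0.6, -0.0]
grip_width: 0.0384
gripper_force: 0.0
t: 6.7
eef_pos: [0.4874, 0.31, 0.1817]
tool_rot: [[0.991, -0.133, 0.004], [-0.133, -0.991, 0.003], [0.003, -0.003, -1.0]]
force: [0.5, 0.2, 0.3]
grip_width: 0.0384
gripper_force: 0.0
rz 0.01 shift [4.453 6.909 0.425] | pos [0.4874 0.31   0.1817] yaw -97.7 t 6.7 F [0.5 0.2 0.3] w 0.0384 gf 0.0 j6 0.59
```

View pics/c5.png

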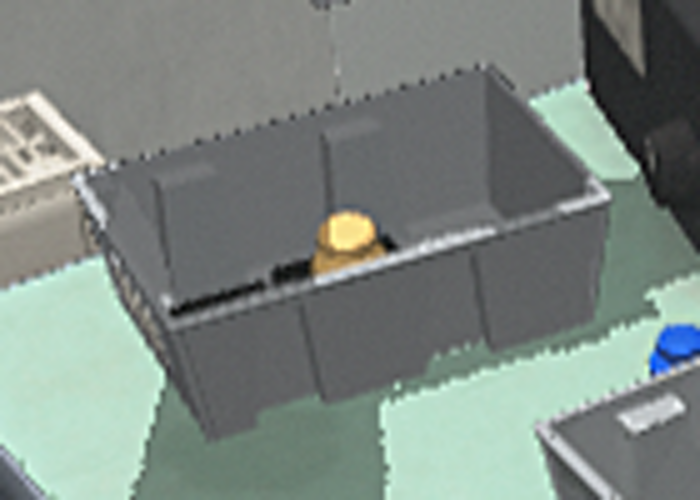

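The large weight stands upright in the middle cell. Next is the medium one.

```bash
python3 -m creep '[0,0,0,4.45,6.91,0,0.5, 0,0,0,4.45,6.91,0,0.5, 0,0,0,4.45,6.91,0,0.5, 0,0,0,4.45,6.91,0,0.5, 0,0,0,4.45,6.91,0,0.5, 0,0,0,4.45,6.91,0,0.5, 0,0,0,4.45,6.91,0,0.5, 0,0,0,4.45,6.91,0,0.5, 0,0,0,4.45,6.91,0,0.5, 0,0,0,4.45,6.91,0.4,0.5]'
python3 -m creep '[0,0,0,0,0,0,0.5, 0,0,0,0,0,0,0.5, 0,0,0,0,0,0,0.5]' 
python3 -c "
from h import *
plan(.6622,-.0618,.042,-97.7)
im,d=optics.snapshot('scene');cv2.imwrite('pics/c6.png',cv2.resize(im[120:270,350:470],(480,600),interpolation=cv2.INTER_CUBIC))"
```

```text
t: 7.75
eef_pos: [0.663, -0.0654, 0.1605]
tool_rot: [[0.991, -0.137, 0.007], [-0.137, -0.991, -0.0], [0.007, -0.001, -1.0]]
force: [0.4, 0.2, 0.2]
grip_width: 0.0429
gripper_force: 0.0
t: 8.05
eef_pos: [0.6609, -0.0621, 0.1589]
tool_rot: [[0.991, -0.133, 0.001], [-0.133, -0.991, -0.0], [0.001, -0.0, -1.0]]
force: [-0.0, -0.2, 0.5]
grip_width: 0.0426
gripper_force: 0.0
rz 0.02 shift [ 0.021 -0.009  2.338] | pos [ 0.6609 -0.0621  0.1589] yaw -97.6 t 8.05 F [-0.  -0.2  0.5] w 0.0426 gf 0.0 j6 1.29
```

View pics/c6.png

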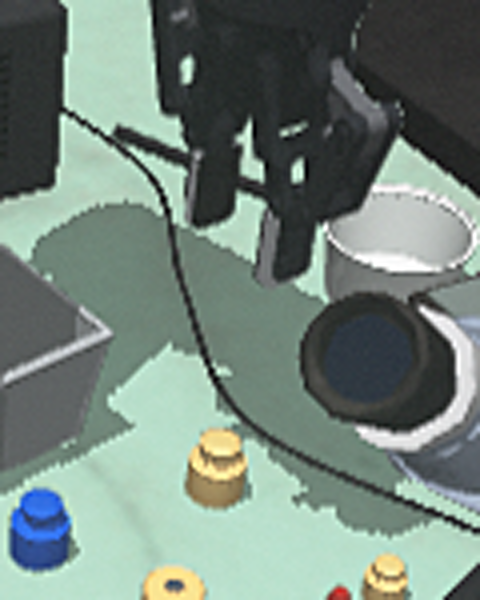

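The fingers stand above the medium weight (crop (215,465)) with nothing else in the way. Descend and grip.

```bash
python3 -m creep '[0,0,0,0.02,-0.01,0.5,0.5, 0,0,0,0.02,-0.01,1.0,0.5, 0,0,0,0.02,-0.01,1.5,0.5, 0,0,0,0.02,-0.01,2.0,0.5, 0,0,0,0.02,-0.01,2.2,0.5, 0,0,0,0.02,-0.01,2.34,0.5, 0,0,0,0.02,-0.01,2.34,0.5, 0,0,0,0.02,-0.01,2.34,0.2, 0,0,0,0.02,-0.01,2.34,0.15, 0,0,0,0.02,-0.01,2.34,0.15]' 30
python3 -m creep '[0,0,0,0,0,0,0.15, 0,0,0,0,0,0,0.15, 0,0,0,0,0,0,0.15]' 30
python3 -m creep '[0,0,0,0,0,-0.1,0.15, 0,0,0,0,0,-0.4,0.15, 0,0,0,0,0,-1.2,0.15, 0,0,0,0,0,-2.0,0.15, 0,0,0,0,0,-2.5,0.15, 0,0,0,0,0,-2.5,0.15, 0,0,0,0,0,-2.5,0.15]'
python3 -c "
from h import *
plan(.4308,.317,.16,-97.7)"
```

```text
t: 9.1
eef_pos: [0.663, -0.0623, 0.0429]
tool_rot: [[0.991, -0.133, 0.004], [-0.133, -0.991, 0.0], [0.004, -0.001, -1.0]]
force: [0.4, 1.0, 4.6]
grip_width: 0.0165
gripper_force: 31.1
t: 9.4
eef_pos: [0.663, -0.0623, 0.0429]
tool_rot: [[0.991, -0.133, 0.004], [-0.133, -0.991, 0.0], [0.004, -0.001, -1.0]]
force: [-1.1, 0.1, 5.4]
grip_width: 0.0163
gripper_force: 31.6
t: 10.1
eef_pos: [0.6612, -0.0625, 0.1664]
tool_rot: [[0.991, -0.134, 0.001], [-0.134, -0.991, 0.001], [0.0, -0.001, -1.0]]
force: [-1.0, 1.0, -2.1]
grip_width: 0.0167
gripper_force: 29.8
rz -0.01 shift [-5.587 -6.901  0.131] | pos [ 0.6612 -0.0625  0.1664] yaw -97.7 t 10.1 F [-1.   1.  -2.1] w 0.0167 gf 29.8 j6 1.29
```

```bash
python3 -m creep '[0,0,0,-5.58,-6.90,0,0.15, 0,0,0,-5.58,-6.90,0,0.15, 0,0,0,-5.58,-6.90,0,0.15, 0,0,0,-5.58,-6.90,0,0.15, 0,0,0,-5.58,-6.90,0,0.15, 0,0,0,-5.58,-6.90,0,0.15, 0,0,0,-5.58,-6.90,0,0.15, 0,0,0,-5.58,-6.90,0,0.15, 0,0,0,-5.58,-6.90,0,0.15, 0,0,0,-5.58,-6.90,0,0.15]'
python3 -m creep '[0,0,0,0,0,0,0.15, 0,0,0,0,0,0,0.15]' 
python3 -c "
from h import *
plan(.4313,.317,.052,-97.7)
im,d=optics.snapshot('scene');cv2.imwrite('pics/c7.png',cv2.resize(im[80:210,150:290],(646,600),interpolation=cv2.INTER_CUBIC))"
```

```text
t: 11.1
eef_pos: [0.4286, 0.3199, 0.1643]
tool_rot: [[0.992, -0.128, -0.002], [-0.128, -0.992, -0.002], [-0.002, 0.002, -1.0]]
force: [0.5, 0.7, -1.0]
grip_width: 0.0169
gripper_force: 30.9
t: 11.3
eef_pos: [0.4311, 0.3156, 0.1647]
tool_rot: [[0.991, -0.135, -0.002], [-0.135, -0.991, -0.002], [-0.002, 0.002, -1.0]]
force: [1.2, -0.4, -1.5]
grip_width: 0.0167
gripper_force: 30.9
rz -0.01 shift [ 0.004 -0.033  2.254] | pos [0.4311 0.3156 0.1647] yaw -97.7 t 11.3 F [ 1.2 -0.4 -1.5] w 0.0167 gf 30.9 j6 0.5
```

View pics/c7.png

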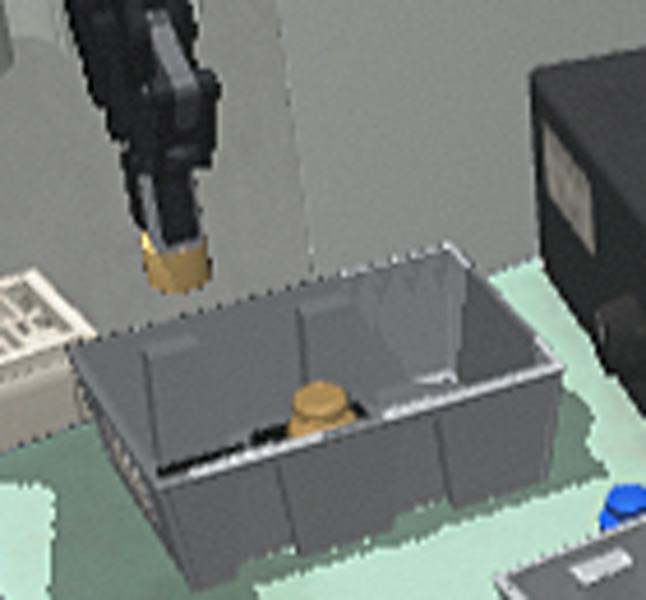

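The medium weight hangs upright over the near cell. I'll lower it, finishing in 1 mm steps.

```bash
python3 -m creep '[0,0,0,0,-0.03,0.5,0.15, 0,0,0,0,-0.03,1.0,0.15, 0,0,0,0,-0.03,1.5,0.15, 0,0,0,0,-0.03,1.9,0.15, 0,0,0,0,-0.03,2.15,0.15, 0,0,0,0,-0.03,2.26,0.15, 0,0,0,0,-0.03,2.26,0.15, 0,0,0,0,-0.03,2.26,0.15]' | grep -E "eef|force: \["
for i in 1; do python3 -m creep '[0,0,0,0,0,0.02,0.15, 0,0,0,0,0,0.02,0.15]'| grep -E "eef|force: \["; done
python3 -m creep '[0,0,0,0,0,0.02,0.15, 0,0,0,0,0,0.02,0.15]'| grep -E "eef|force: \["
```

```text
eef_pos: [0.4322, 0.3185, 0.0536]
force: [-0.2, 0.1, -1.5]
eef_pos: [0.4318, 0.3186, 0.0525]
force: [0.3, 0.4, -0.7]
eef_pos: [0.4315, 0.3183, 0.051]
force: [-0.1, -0.3, -0.4]
```

```bash
python3 -m creep '[0,0,0,0,0,0.02,0.15, 0,0,0,0,0,0.02,0.15]'| grep -E "eef|force: \["
python3 -m creep '[0,0,0,0,0,0.02,0.15, 0,0,0,0,0,0.02,0.15]'| grep -E "eef|force: \["
```

```text
eef_pos: [0.4315, 0.3182, 0.0497]
force: [0.2, -1.1, -0.3]
eef_pos: [0.4315, 0.3182, 0.0487]
force: [0.0, -0.5, -1.8]
```

```bash
python3 -m creep '[0,0,0,0,0,0.02,0.15, 0,0,0,0,0,0.02,0.15]'| grep -E "eef|force: \["
```

```text
eef_pos: [0.4317, 0.3183, 0.048]
force: [-0.5, -0.9, 1.0]
```

```bash
python3 -m creep '[0,0,0,0,0,0.01,0.15, 0,0,0,0,0,0.01,0.15]'| grep -E "eef|force: \["
python3 -m creep '[0,0,0,0,0,0,0.25, 0,0,0,0,0,0,0.35, 0,0,0,0,0,0,0.4, 0,0,0,0,0,0,0.4]' | grep -E "eef|force: \[|wid"
python3 -m creep '[0,0,0,0,0,-0.2,0.4, 0,0,0,0,0,-0.5,0.4, 0,0,0,0,0,-1.2,0.4, 0,0,0,0,0,-2.0,0.4, 0,0,0,0,0,-2.6,0.4, 0,0,0,0,0,-2.6,0.4]'| grep -E "eef|force: \[|wid"
python3 -c "
from h import *
plan(.6737,-.1582,.16,-97.7)"
```

```text
eef_pos: [0.4317, 0.3183, 0.0479]
force: [-0.8, -0.9, 5.0]
eef_pos: [0.4315, 0.3182, 0.0471]
force: [-0.5, -0.6, 0.5]
grip_width: 0.0345
eef_pos: [0.4336, 0.3204, 0.1831]
force: [0.7, 1.1, 0.2]
grip_width: 0.0342
rz 0.01 shift [6.028 8.853 0.421] | pos [0.4336 0.3204 0.1831] yaw -97.6 t 14.35 F [0.7 1.1 0.2] w 0.0342 gf 0.0 j6 0.5
```

```bash
python3 - <<'E'
from h import *
for n in("top","scene"):
    w=cloud(n,np.load(f"pics/{n}0.npy"))
    for z0 in(.05,.1,.2):
        m=(w[...,2]>z0)&(w[...,1]<-.1)&(w[...,0]>.3)&(w[...,0]<.8)
        p=w[m]; 
        if len(p): d=np.hypot(p[:,0]-.674,p[:,1]+.158); i=d.argmin(); print(n,z0,"nearest",p[i].round(3),d[i].round(3),"max z",p[:,2].max().round(3),"max y",p[p[:,1].argmax()].round(3))
E
python3 -m creep '[0,0,0,6.02,8.85,0,0.5, 0,0,0,6.02,8.85,0,0.5, 0,0,0,6.02,8.85,0,0.5, 0,0,0,6.02,8.85,0,0.5, 0,0,0,6.02,8.85,0,0.5, 0,0,0,6.02,8.85,0,0.5]'
```

```text
top 0.05 nearest [ 0.758 -0.171  0.054] 0.085 max z 0.373 max y [ 0.774 -0.1    0.051]
top 0.1 nearest [ 0.606 -0.244  0.13 ] 0.11 max z 0.373 max y [ 0.603 -0.243  0.132]
top 0.2 nearest [ 0.569 -0.298  0.203] 0.175 max z 0.373 max y [ 0.502 -0.274  0.294]
scene 0.05 nearest [ 0.585 -0.194  0.064] 0.096 max z 0.371 max y [ 0.794 -0.1    0.065]
scene 0.1 nearest [ 0.605 -0.247  0.128] 0.113 max z 0.371 max y [ 0.603 -0.247  0.129]
scene 0.2 nearest [ 0.526 -0.3    0.201] 0.205 max z 0.371 max y [ 0.502 -0.283  0.309]
t: 14.95
eef_pos: [0.5659, 0.0479, 0.1773]
tool_rot: [[0.991, -0.134, -0.0], [-0.134, -0.991, 0.0], [-0.0, 0.0, -1.0]]
force: [0.6, 0.9, 1.3]
grip_width: 0.0427
gripper_force: 0.0
```

```bash
python3 -m creep '[0,0,0,0,0,0,0.5, 0,0,0,0,0,0,0.5]' | grep eef; python3 -c "
from h import *
plan(.6737,-.1582,.12,-97.7)"
```

```text
eef_pos: [0.5654, 0.0484, 0.1768]
rz -0.04 shift [2.712 3.795 1.133] | pos [0.5654 0.0484 0.1768] yaw -97.9 t 15.15 F [0.1 0.5 0. ] w 0.0429 gf 0.0 j6 1.06
```

```bash
python3 -m creep '[0,0,0,2.71,3.8,0,0.5, 0,0,0,2.71,3.8,0,0.5, 0,0,0,2.71,3.8,0,0.5, 0,0,0,2.71,3.8,0,0.5, 0,0,0,2.71,3.8,0,0.5, 0,0,0,2.71,3.8,0.5,0.5, 0,0,0,2.71,3.8,1.1,0.5, 0,0,0,2.71,3.8,1.1,0.5, 0,0,0,2.71,3.8,1.1,0.5]'; python3 -c "
from h import *
plan(.6737,-.1582,.032,-97.7)
im,d=optics.snapshot('scene');cv2.imwrite('pics/c8.png',cv2.resize(im[150:300,380:500],(480,600),interpolation=cv2.INTER_CUBIC))"
```

```text
t: 16.05
eef_pos: [0.6744, -0.1554, 0.1223]
tool_rot: [[0.991, -0.132, -0.001], [-0.132, -0.991, -0.001], [-0.001, 0.001, -1.0]]
force: [0.5, 0.2, 0.2]
grip_width: 0.0428
gripper_force: 0.0
rz 0.03 shift [-0.005  0.057  1.807] | pos [ 0.6744 -0.1554  0.1223] yaw -97.6 t 16.05 F [0.5 0.2 0.2] w 0.0428 gf 0.0 j6 1.43
```

View pics/c8.png

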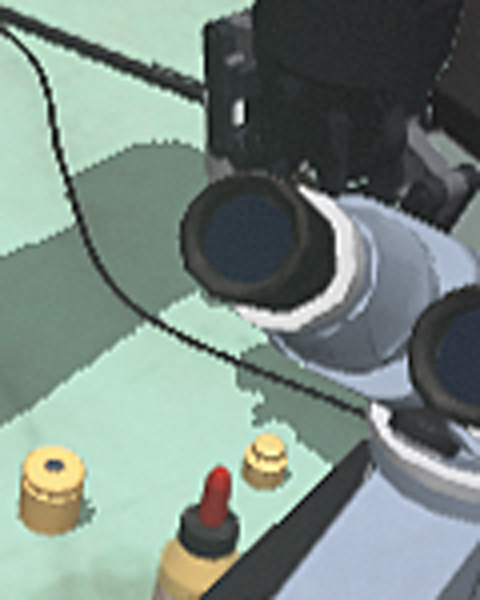

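The small weight (crop (265,460)) is free below the gripper, and the microscope is in front of it only in this view. Descend and grip its upper part.

```bash
python3 -m creep '[0,0,0,0,0.05,0.5,0.5, 0,0,0,0,0.05,1.0,0.5, 0,0,0,0,0.05,1.4,0.5, 0,0,0,0,0.05,1.65,0.5, 0,0,0,0,0.05,1.79,0.5, 0,0,0,0,0.05,1.79,0.5, 0,0,0,0,0.05,1.79,0.3, 0,0,0,0,0.05,1.79,0.15, 0,0,0,0,0.05,1.79,0.15, 0,0,0,0,0.05,1.79,0.15]' 25
python3 -m creep '[0,0,0,0,0,0,0.13, 0,0,0,0,0,0,0.13]' 25
python3 -m creep '[0,0,0,0,0,-0.1,0.13, 0,0,0,0,0,-0.4,0.13, 0,0,0,0,0,-1.2,0.13, 0,0,0,0,0,-2.0,0.13, 0,0,0,0,0,-2.8,0.13, 0,0,0,0,0,-2.8,0.13, 0,0,0,0,0,-2.8,0.13]'
python3 -c "
from h import *
plan(.5405,.302,.17,-97.7)"
```

```text
t: 17.1
eef_pos: [0.6751, -0.1592, 0.0344]
tool_rot: [[0.991, -0.133, 0.003], [-0.133, -0.991, -0.0], [0.003, 0.0, -1.0]]
force: [-1.0, 0.1, 4.5]
grip_width: 0.0174
gripper_force: 24.6
t: 17.3
eef_pos: [0.6751, -0.1592, 0.0344]
tool_rot: [[0.991, -0.133, 0.003], [-0.133, -0.991, -0.0], [0.003, 0.0, -1.0]]
force: [-0.2, 0.6, 5.4]
grip_width: 0.0173
gripper_force: 24.7
t: 18.0
eef_pos: [0.6743, -0.159, 0.1749]
tool_rot: [[0.991, -0.134, 0.003], [-0.134, -0.991, 0.0], [0.003, -0.001, -1.0]]
force: [-0.6, 0.2, -0.9]
grip_width: 0.0172
gripper_force: 24.4
rz -0.0 shift [-3.889 -8.778  0.094] | pos [ 0.6743 -0.159   0.1749] yaw -97.7 t 18.0 F [-0.6  0.2 -0.9] w 0.0172 gf 24.4 j6 1.44
```

```bash
python3 -m creep '[0,0,0,-3.89,-8.78,0,0.13, 0,0,0,-3.89,-8.78,0,0.13, 0,0,0,-3.89,-8.78,0,0.13, 0,0,0,-3.89,-8.78,0,0.13, 0,0,0,-3.89,-8.78,0,0.13, 0,0,0,-3.89,-8.78,0,0.13, 0,0,0,-3.89,-8.78,0,0.13, 0,0,0,-3.89,-8.78,0,0.13, 0,0,0,-3.89,-8.78,0,0.13, 0,0,0,-3.89,-8.78,0,0.13]'|grep eef
python3 -m creep '[0,0,0,0,0,0,0.13, 0,0,0,0,0,0,0.13, 0,0,0,0,0,0,0.13]' | grep eef
python3 -c "
from h import *
plan(.5405,.302,.17,-97.7)
im,d=optics.snapshot('scene');cv2.imwrite('pics/c9.png',cv2.resize(im[70:210,150:290],(600,600),interpolation=cv2.INTER_CUBIC))"
```

```text
eef_pos: [0.5381, 0.3045, 0.1712]
eef_pos: [0.5399, 0.3008, 0.1719]
rz -0.01 shift [ 0.009 -0.026  0.038] | pos [0.5399 0.3008 0.1719] yaw -97.8 t 19.3 F [0.1 0.  0.1] w 0.0172 gf 24.5 j6 0.67
```

View pics/c9.png

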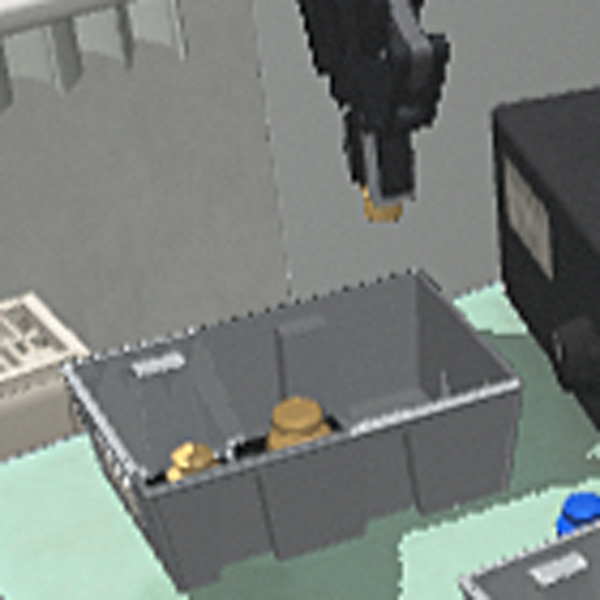

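The small weight is held upright over the far cell, and the large and medium stand in theirs. I'll check clearance to the black box before descending.

Run:
```python
from h import *
for n in("top","scene"):
    w=cloud(n,np.load(f"pics/{n}0.npy")); m=(w[...,2]>.075)&(w[...,0]>.5)&(w[...,0]<.9)&(w[...,1]>0)&(w[...,1]<.5)
    p=w[m]; R=np.array([[.991,-.134],[.134,.991]]); q=(p[:,:2]-[.5405,.302])@R; i=q[:,0].argmin(); print(n,"nearest along tool x",p[i].round(3),q[i].round(3),"maxz",p[:,2].max().round(3))
    m2=np.abs(q[:,1])<.06; print(q[m2][:,0].min().round(3))
    c=(p[:,:2]-[.486,.310])@R; m3=np.abs(c[:,1])<.07; print("from crate centre",c[m3][:,0].min().round(3))
```

```text
top nearest along tool x [0.61  0.207 0.117] [ 0.056 -0.104] maxz 0.128
0.06
from crate centre 0.112
scene nearest along tool x [0.608 0.202 0.087] [ 0.053 -0.108] maxz 0.125
0.072
from crate centre 0.128
```

```bash
python3 -m creep '[0,0,0,0,0,0.5,0.13, 0,0,0,0,0,1.0,0.13, 0,0,0,0,0,1.5,0.13, 0,0,0,0,0,2.0,0.13, 0,0,0,0,0,2.35,0.13, 0,0,0,0,0,2.54,0.13, 0,0,0,0,0,2.54,0.13, 0,0,0,0,0,2.54,0.13]' | grep -E "eef|force: \["
python3 -m creep '[0,0,0,0,0,0.02,0.13, 0,0,0,0,0,0.02,0.13]'| grep -E "eef|force: \["
python3 -m creep '[0,0,0,0,0,0.02,0.13, 0,0,0,0,0,0.02,0.13]'| grep -E "eef|force: \["
python3 -m creep '[0,0,0,0,0,0.02,0.13, 0,0,0,0,0,0.02,0.13]'| grep -E "eef|force: \["
```

```text
eef_pos: [0.5408, 0.3018, 0.0465]
force: [-0.1, 0.4, -0.6]
eef_pos: [0.5406, 0.3023, 0.0458]
force: [0.6, 0.3, -0.8]
eef_pos: [0.5401, 0.3021, 0.0441]
force: [-0.8, -0.7, -0.0]
eef_pos: [0.54, 0.302, 0.0427]
force: [-0.3, -0.1, -0.5]
```

```bash
python3 -m creep '[0,0,0,0,0,0.02,0.13, 0,0,0,0,0,0.02,0.13]'| grep -E "eef|force: \["
python3 -m creep '[0,0,0,0,0,0.02,0.13, 0,0,0,0,0,0.02,0.13]'| grep -E "eef|force: \["
python3 -m creep '[0,0,0,0,0,0.01,0.13, 0,0,0,0,0,0.01,0.13]'| grep -E "eef|force: \["
```

```text
eef_pos: [0.54, 0.302, 0.0416]
force: [0.5, 0.7, -0.3]
eef_pos: [0.54, 0.302, 0.0407]
force: [-0.8, 0.2, 0.1]
eef_pos: [0.5401, 0.302, 0.0402]
force: [0.5, -1.4, -0.3]
```

```bash
python3 -m creep '[0,0,0,0,0,0.012,0.13, 0,0,0,0,0,0.012,0.13]'| grep -E "eef|force: \["
python3 -m creep '[0,0,0,0,0,0.012,0.13, 0,0,0,0,0,0.012,0.13]'| grep -E "eef|force: \["
```

```text
eef_pos: [0.5401, 0.302, 0.0397]
force: [-1.2, 0.2, -0.5]
eef_pos: [0.5401, 0.3021, 0.0394]
force: [-1.5, -0.4, 2.0]
```

```bash
python3 -m creep '[0,0,0,0,0,0,0.25, 0,0,0,0,0,0,0.35, 0,0,0,0,0,0,0.35]' | grep -E "eef|force: \[|wid"
python3 -m creep '[0,0,0,0,0,-0.2,0.35, 0,0,0,0,0,-0.5,0.35, 0,0,0,0,0,-1.2,0.35, 0,0,0,0,0,-2.0,0.35, 0,0,0,0,0,-2.8,0.35, 0,0,0,0,0,-2.8,0.35, 0,0,0,0,0,-2.8,0.35]'| grep -E "eef|force: \[|wid"
python3 -c "
from h import *
print(np.round(ctrl.get_state()['q'],3)); plan(.555,.062,.16,-2.3);plan(.555,.062,.16,177.7)"
```

```text
eef_pos: [0.5401, 0.302, 0.039]
force: [-0.0, 0.4, 0.1]
grip_width: 0.0303
eef_pos: [0.5403, 0.3024, 0.1811]
force: [-0.8, -0.6, -1.3]
grip_width: 0.0303
[ 0.771  0.43  -0.11  -0.    -1.026  0.665]
rz -19.08 shift [0.934 4.726 0.41 ] | pos [0.5403 0.3024 0.1811] yaw -97.7 t 22.75 F [-0.8 -0.6 -1.3] w 0.0303 gf 0.0 j6 0.67
rz 16.92 shift [0.934 4.726 0.41 ] | pos [0.5403 0.3024 0.1811] yaw -97.7 t 22.75 F [-0.8 -0.6 -1.3] w 0.0303 gf 0.0 j6 0.67
```

The small weight is set down. Yaw = q1 + j6 − π, so I'll pick the crate with tool y at 177.7° (j6 ≈ −0.41). Turning counter-clockwise 174.6° then ends at j6 ≈ 2.18, which is inside the range.

```bash
python3 -m creep '[0,0,16.92,0.93,4.73,0,0.6, 0,0,16.92,0.93,4.73,0,0.6, 0,0,16.92,0.93,4.73,0,0.6, 0,0,16.92,0.93,4.73,0,0.6, 0,0,16.92,0.93,4.73,0,0.6, 0,0,16.92,0.93,4.73,0,0.6, 0,0,16.92,0.93,4.73,0,0.6, 0,0,16.92,0.93,4.73,0,0.6, 0,0,16.92,0.93,4.73,0,0.6, 0,0,16.92,0.93,4.73,0,0.6]' | grep eef
python3 -m creep '[0,0,0,0,0,0,0.6, 0,0,0,0,0,0,0.6, 0,0,0,0,0,0,0.6]' | grep eef
python3 - <<'E'
from h import *
plan(.555,.062,.054,177.7)
im,d=optics.snapshot("scene"); a,da=optics.snapshot("top")
z=lambda g,x,y:cv2.resize(g[y:y+150,x:x+100],(400,600),interpolation=cv2.INTER_CUBIC)
cv2.imwrite("pics/c10.png",np.hstack([cv2.resize(im[110:260,150:390],(800,500))]))
w=cloud("top",da); 
for n,dd,I in(("top",da,a),("scene",d,im)):
    w=cloud(n,dd); m=(w[...,0]>.35)&(w[...,0]<.65)&(w[...,1]>.2)&(w[...,1]<.45)
    hsv=cv2.cvtColor(I,cv2.COLOR_BGR2HSV); b=m&(hsv[...,0]>10)&(hsv[...,0]<32)&(hsv[...,1]>80)&(I.max(-1)>70)&(w[...,2]<.06)
    k,l,st,ce=cv2.connectedComponentsWithStats(b.astype(np.uint8))
    for i in range(1,k):
        if st[i,4]>12:
            p=w[l==i]; zt=np.percentile(p[:,2],90); t=p[p[:,2]>zt-.005]; print(n,st[i,4],"top z",zt.round(4),t.mean(0).round(4))
E
```

```text
eef_pos: [0.5536, 0.061, 0.1776]
eef_pos: [0.5542, 0.0613, 0.1786]
rz 0.02 shift [-0.015 -0.018  2.492] | pos [0.5542 0.0613 0.1786] yaw 177.8 t 24.05 F [ 0.5  0.4 -0.3] w 0.0517 gf 0.0 j6 -0.44
scene 121 top z 0.0453 [0.4833 0.3056 0.0439]
scene 62 top z 0.0365 [0.4316 0.3154 0.0351]
```

View pics/c10.png

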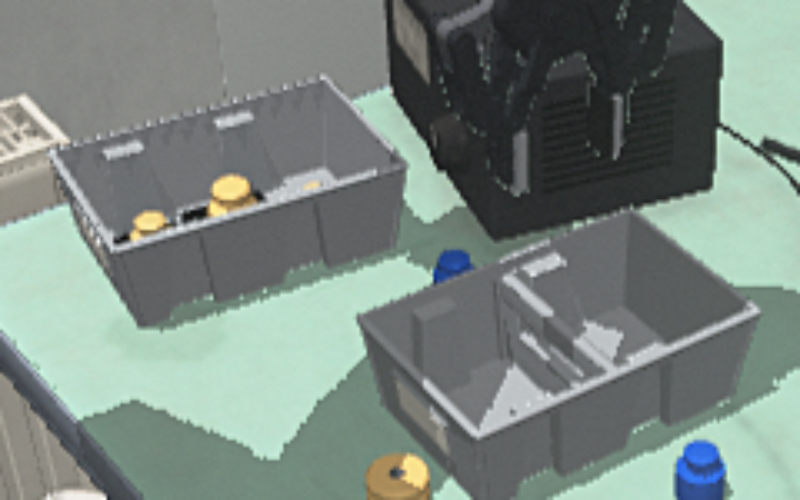

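All three weights stand upright in their cells (knob tops measured at about 45 and 37 mm). The empty crate's divider bar (crop (555,320)) lies under the open fingers. Descend and grip the bar.

```bash
python3 -m creep '[0,0,0,0,0,0.5,0.6, 0,0,0,0,0,1.0,0.6, 0,0,0,0,0,1.5,0.6, 0,0,0,0,0,2.0,0.6, 0,0,0,0,0,2.3,0.6, 0,0,0,0,0,2.49,0.6, 0,0,0,0,0,2.49,0.6, 0,0,0,0,0,2.49,0.3, 0,0,0,0,0,2.49,0.15, 0,0,0,0,0,2.49,0.06]' 50 | grep -E "eef|force: \[|wid"
python3 -m creep '[0,0,0,0,0,0,0.03, 0,0,0,0,0,0,0.03, 0,0,0,0,0,0,0.03]' 60
python3 -m creep '[0,0,0,0,0,-0.05,0.03, 0,0,0,0,0,-0.1,0.03, 0,0,0,0,0,-0.2,0.03, 0,0,0,0,0,-0.4,0.03, 0,0,0,0,0,-0.4,0.03]'
```

```text
eef_pos: [0.5552, 0.0617, 0.0557]
force: [-7.4, 2.1, 19.2]
grip_width: 0.0082
t: 25.45
eef_pos: [0.5552, 0.0617, 0.0558]
tool_rot: [[-0.04, -0.999, 0.002], [-0.999, 0.04, 0.001], [-0.001, -0.002, -1.0]]
force: [-1.5, 1.5, 5.3]
grip_width: 0.0081
gripper_force: 60.8
t: 25.95
eef_pos: [0.5555, 0.0617, 0.0762]
tool_rot: [[-0.04, -0.999, 0.003], [-0.999, 0.04, 0.001], [-0.001, -0.003, -1.0]]
force: [-0.1, -0.1, -1.6]
grip_width: 0.0076
gripper_force: 59.6
```

The crate is lifted. Raise it clear, then turn it in two halves.

```bash
python3 -m creep '[0,0,0,0,0,-0.4,0.03, 0,0,0,0,0,-1.0,0.03, 0,0,0,0,0,-1.6,0.03, 0,0,0,0,0,-2.2,0.03, 0,0,0,0,0,-2.8,0.03, 0,0,0,0,0,-3.2,0.03, 0,0,0,0,0,-3.2,0.03]' | grep -E "eef|force: \[|wid"
python3 -m creep '[0,0,-1,0,0,0,0.03, 0,0,-2.2,0,0,0,0.03, 0,0,-3.4,0,0,0,0.03, 0,0,-4.6,0,0,0,0.03, 0,0,-5.8,0,0,0,0.03, 0,0,-7,0,0,0,0.03, 0,0,-8.2,0,0,0,0.03, 0,0,-9.4,0,0,0,0.03, 0,0,-10.6,0,0,0,0.03, 0,0,-11.6,0,0,0,0.03]' | grep -E "eef|force: \[|wid"
python3 -m creep '[0,0,-1.2,0,0,0,0.03, 0,0,-2.4,0,0,0,0.03, 0,0,-3.6,0,0,0,0.03, 0,0,-4.8,0,0,0,0.03, 0,0,-6,0,0,0,0.03, 0,0,-7.2,0,0,0,0.03, 0,0,-8.4,0,0,0,0.03, 0,0,-9.6,0,0,0,0.03, 0,0,-10.8,0,0,0,0.03, 0,0,-11.6,0,0,0,0.03]' | grep -E "eef|force: \[|wid"
python3 -c "
from h import *
plan(.4875,.310,.22,-7.7)"
```

```text
eef_pos: [0.5561, 0.0618, 0.2381]
force: [0.4, -0.5, -2.2]
grip_width: 0.0078
eef_pos: [0.5535, 0.0613, 0.2325]
force: [-0.5, -0.4, -2.0]
grip_width: 0.0079
eef_pos: [0.5535, 0.0612, 0.2325]
force: [0.7, -0.4, -3.3]
grip_width: 0.008
rz -11.68 shift [ 0.807 -5.084  0.252] | pos [0.5535 0.0612 0.2325] yaw -66.1 t 28.65 F [ 0.7 -0.4 -3.3] w 0.008 gf 59.6 j6 1.59
```

```bash
python3 -m creep '[0,0,-1.1,0.08,-0.5,0,0.03, 0,0,-2.3,0.16,-1.0,0,0.03, 0,0,-3.5,0.24,-1.6,0,0.03, 0,0,-4.7,0.34,-2.2,0,0.03, 0,0,-5.9,0.44,-2.8,0,0.03, 0,0,-7.1,0.53,-3.4,0,0.03, 0,0,-8.3,0.62,-4.0,0,0.03, 0,0,-9.5,0.7,-4.5,0,0.03, 0,0,-10.7,0.77,-4.9,0,0.03, 0,0,-11.68,0.79,-5.08,0,0.03]' | grep -E "eef|force: \[|wid"
python3 -m creep '[0,0,0,0,0,0,0.03, 0,0,0,0,0,0,0.03, 0,0,0,0,0,0,0.03]' | grep -E "eef|force: \[|wid"
cat > rim.py <<'E'
from h import *
from scipy.ndimage import label
def rect(n,zlo,zhi,R=.14,c=(.486,.31)):
    im,d=optics.snapshot(n); w=cloud(n,d); hsv=cv2.cvtColor(im,cv2.COLOR_BGR2HSV)
    m=(np.hypot(w[...,0]-c[0],w[...,1]-c[1])<R)&(w[...,2]>zlo)&(w[...,2]<zhi)&(hsv[...,1]<60)&(im.max(-1)>60)
    l,k=label(cv2.dilate(m.astype(np.uint8),np.ones((3,3)))); i=1+np.argmax(np.bincount(l.ravel())[1:]); m&=l==i
    p=w[m]; r=cv2.minAreaRect((p[:,:2]*1000).astype(np.float32)); print(n,m.sum(),"z",np.percentile(p[:,2],[5,50,95]).round(4),np.round(r[0],1),np.round(r[1],1),round(r[2],2)); return im
E
python3 - <<'E'
from rim import *
plan(.4858,.3098,.13,-7.7); z=ctrl.get_state()["eef_pos"][2]-.0558
ims=[rect(n,z+.058,z+.074) for n in("top","scene")]
cv2.imwrite("pics/c11.png",np.hstack([cv2.resize(ims[0][150:390,60:260],(400,480)),cv2.resize(ims[1][20:260,110:310],(400,480))]))
E
```

```text
eef_pos: [0.4873, 0.3112, 0.2324]
force: [-0.3, -0.2, -2.4]
grip_width: 0.0079
eef_pos: [0.4884, 0.309, 0.2339]
force: [0.3, -0.8, -1.9]
grip_width: 0.0074
rz -0.06 shift [ 0.01  -0.053  2.078] | pos [0.4884 0.309  0.2339] yaw -8.0 t 29.95 F [ 0.3 -0.8 -1.9] w 0.0074 gf 59.6 j6 2.16
top 1733 z [0.2368 0.2438 0.2467] [489.  311.1] [124.9 190.2] 81.97
scene 991 z [0.2366 0.2416 0.2447] [487.8 307. ] [127.4 190.1] 81.98
```

View pics/c11.png

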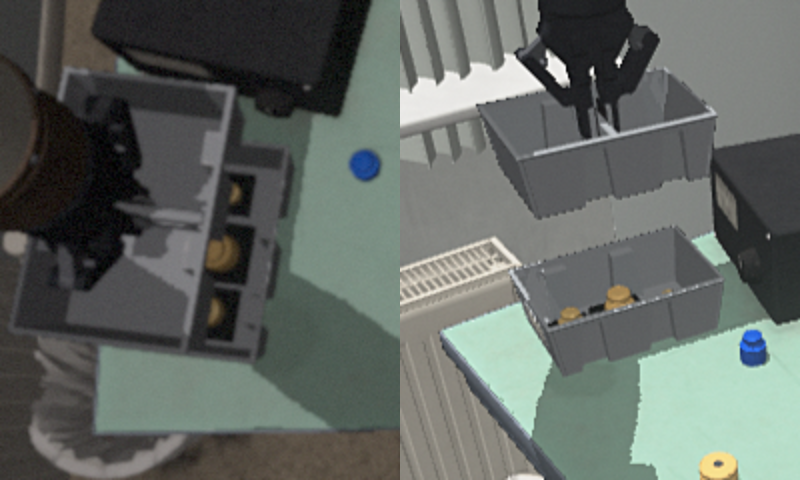

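Both pictures show the crate level and turned end for end above the packed crate. It's off by (+2.6, −0.75) mm and −0.35°. I'll correct that while lowering to 10 mm above the seat, then measure again.

```bash
python3 -m creep '[0,0,-0.06,0.01,-0.053,0,0.03, 0,0,-0.06,0.01,-0.053,0.4,0.03, 0,0,-0.06,0.01,-0.053,0.8,0.03, 0,0,-0.06,0.01,-0.053,1.2,0.03, 0,0,-0.06,0.01,-0.053,1.6,0.03, 0,0,-0.06,0.01,-0.053,1.9,0.03, 0,0,-0.06,0.01,-0.053,2.1,0.03, 0,0,-0.06,0.01,-0.053,2.1,0.03, 0,0,-0.06,0.01,-0.053,2.1,0.03]' | grep -E "eef|force: \[|wid"
python3 - <<'E'
from rim import *
plan(.4858,.3098,.115,-7.7); z=ctrl.get_state()["eef_pos"][2]-.0558
ims=[rect(n,z+.058,z+.074) for n in("top","scene")]
E
```

```text
eef_pos: [0.4864, 0.311, 0.1302]
force: [-0.7, 0.8, -1.6]
grip_width: 0.0077
rz 0.02 shift [-0.025 -0.01   0.305] | pos [0.4864 0.311  0.1302] yaw -7.6 t 30.95 F [-0.7  0.8 -1.6] w 0.0077 gf 59.5 j6 2.16
top 1336 z [0.1334 0.1401 0.1431] [486.9 313.3] [125.3 190.1] 82.5
scene 875 z [0.133  0.1383 0.1414] [485.9 309.6] [127.  190.5] 82.25
```

The residual is (+0.6, +1.6) mm, well inside the 4 mm play. I'll correct it and lower slowly.

```bash
python3 -m creep '[0,0,0,-0.03,-0.008,0,0.03, 0,0,0,-0.03,-0.008,0.05,0.03, 0,0,0,-0.03,-0.008,0.1,0.03, 0,0,0,-0.03,-0.008,0.15,0.03, 0,0,0,-0.03,-0.008,0.2,0.03, 0,0,0,-0.03,-0.008,0.24,0.03, 0,0,0,-0.03,-0.008,0.24,0.03, 0,0,0,-0.03,-0.008,0.24,0.03]' | grep -E "eef|force: \["
python3 -m creep '[0,0,0,0,0,0.02,0.03, 0,0,0,0,0,0.02,0.03]'| grep -E "eef|force: \["
python3 -m creep '[0,0,0,0,0,0.02,0.03, 0,0,0,0,0,0.02,0.03]'| grep -E "eef|force: \["
```

```text
eef_pos: [0.4855, 0.3093, 0.1175]
force: [-0.7, 0.7, -2.4]
eef_pos: [0.4854, 0.3093, 0.1166]
force: [-0.5, -0.1, -2.0]
eef_pos: [0.4853, 0.3092, 0.1155]
force: [-0.6, -0.6, -2.2]
```

```bash
python3 -m creep '[0,0,0,0,0,0.015,0.03, 0,0,0,0,0,0.015,0.03]'| grep -E "eef|force: \["
python3 -m creep '[0,0,0,0,0,0.015,0.03, 0,0,0,0,0,0.015,0.03]'| grep -E "eef|force: \["
```

```text
eef_pos: [0.4854, 0.3093, 0.1148]
force: [1.2, 0.8, -1.8]
eef_pos: [0.4854, 0.3093, 0.114]
force: [-0.8, -0.1, -1.8]
```

```bash
python3 -m creep '[0,0,0,0,0,0.01,0.03, 0,0,0,0,0,0.01,0.03]'| grep -E "eef|force: \["
python3 -m creep '[0,0,0,0,0,0.01,0.03, 0,0,0,0,0,0.01,0.03]'| grep -E "eef|force: \["
```

```text
eef_pos: [0.4854, 0.3093, 0.1138]
force: [0.1, -1.0, -0.0]
eef_pos: [0.4855, 0.3093, 0.1138]
force: [-2.0, 0.2, 4.2]
```

It touches at TCP 113.8 mm, exactly the 58 mm seat. Release and retreat.

```bash
python3 -m creep '[0,0,0,0,0,0,0.15, 0,0,0,0,0,0,0.25, 0,0,0,0,0,0,0.35, 0,0,0,0,0,0,0.5, 0,0,0,0,0,0,0.5, 0,0,0,0,0,0,0.5]' | grep -E "eef|force: \[|wid"
python3 -m creep '[0,0,0,0,0,-0.2,0.5, 0,0,0,0,0,-0.5,0.5, 0,0,0,0,0,-1.2,0.5, 0,0,0,0,0,-2.0,0.5, 0,0,0,0,0,-2.8,0.5, 0,0,0,0,0,-3.2,0.5, 0,0,0,0,0,-3.2,0.5]'| grep -E "eef|force: \[|wid"
python3 - <<'E'
from rim import *
ims=[rect(n,.116,.132) for n in("top","scene")]
w=cloud("scene",optics.snapshot("scene")[1])
m=(np.hypot(w[...,0]-.486,w[...,1]-.31)<.14)&(w[...,2]>.121)&(w[...,2]<.13)
p=w[m]; A=np.c_[p[:,0]-.486,p[:,1]-.31,np.ones(len(p))]; print("plane slopes",np.linalg.lstsq(A,p[:,2],rcond=None)[0].round(4))
cv2.imwrite("pics/c12.png",np.hstack([cv2.resize(ims[0][170:370,80:250],(340,400)),cv2.resize(ims[1][80:230,150:322],(459,400))]))
E
```

```text
eef_pos: [0.4854, 0.3093, 0.113]
force: [0.6, -0.3, 1.0]
grip_width: 0.0427
eef_pos: [0.4868, 0.3103, 0.2782]
force: [0.1, 0.5, 0.5]
grip_width: 0.0427
top 1696 z [0.1166 0.1234 0.1266] [486.1 311.9] [125.3 190.5] 82.53
scene 1021 z [0.1165 0.1211 0.1244] [484.7 308.3] [127.5 190.5] 81.63
plane slopes [-0.0006 -0.0015  0.123 ]
```

View pics/c12.png

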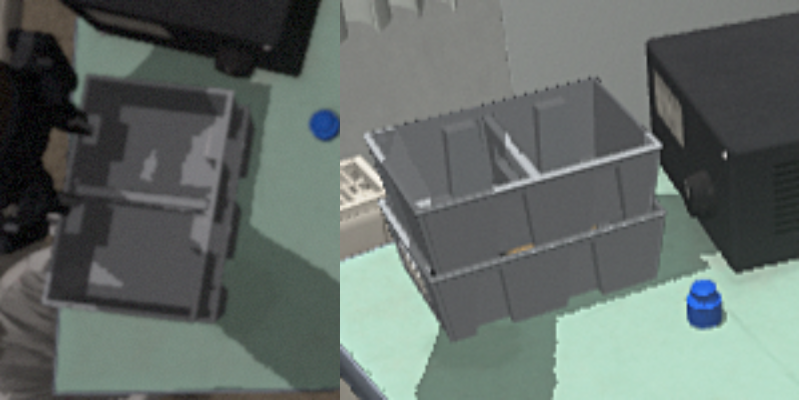

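The upper crate rests level on the lower one: rim 124 mm up, centred within about 0.5 mm, and its columns are reversed against those below. The gripper is clear, so I'm handing in.

```bash
python3 -c "
from rig import ctrl
print(ctrl.close_job())"
```

```text
the job is handed in; nothing more can be done
None
```

The job is handed in, with no verdict returned: the three knobbed weights are upright in their matching cells, the counterweights were left where they stood, and the turned crate rests level on the lower crate's ledges, within about 0.5 mm of centre.

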